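Hold the lid press down on a food container

ROBOT

A 6-joint arm with a two-finger parallel gripper is mounted at the origin on the work surface. World frame = base frame: x ahead of the robot, y to its left, z up, the work surface at z = 0. Lengths are in m, angles in rad, forces in N, time in s.
With the tool pointing down it reaches from about 0.25 to 0.775 m from the base axis. Payload 4 kg.
Tool frame: the origin (TCP) lies at the very end of the fingers, on their centre line; the grasp point (between the pads) lies 19 mm behind it; z points along the fingers, y is the direction in which the jaws open and shut (so a half turn about z gives the same grasp; the last joint's range is limited). The gripper opens to 94 mm and grips with 3 to 60 N. Pads are 16 mm wide; open, the fingers measure 119 mm over their backs; the gripper's body (75 mm by 177 mm) begins 78 mm behind the grasp point.
Start: joints at [-1.362, 0.087, 1.371, -0, 1.684, -0.103], TCP at [0.169, -0.524, 0.206] pointing down, gripper open.
Joint ranges: [-3.1, 3.1], [-0.76, 2.03], [0.27, 2.55], [-1.08, 4.22], [0.17, 2.65], [-2.57, 2.57]. Speed limits (rad/s): [2.79, 2.79, 3.14, 3.14, 3.14, 3.14].

INTERFACE

Orientations are given as [roll, pitch, yaw] about the fixed x, y, z axes, in that order (R = Rz(yaw) Ry(pitch) Rx(roll)).
In Python, from bench import robot, cams, models gives the robot as it stands.
- The arm moves only by the tool step_arm, never from a script. Its argument "series" is a list of rows, each a list of 5 numbers: the gripper command: -1 is shut, 1 is fully open, values between are in proportion, then the shift along the tool's x, y, z in mm, then the turn about the tool's z in degrees. A call has 1 to 20 rows; each row is the pose to reach, as a shift and turn from the pose commanded when the call began, along the tool's axes at that moment; what a row does not reach only later rows make up. A row lasts 1/8 s, in which the tool goes at most 62.5 mm and 10.7 degrees, less where a joint would pass 70% of its speed; a pose out of reach is approached as far as the arm can. A call with a gripper value outside its range is refused whole. The fingers move at their own pace and stop on an object; the grip force is fixed at half the most. Time passes only in rows, so rows that repeat a pose let the fingers close. It gives the time, the measured TCP pose, the force and the opening at its end, in the units of the state.
- robot.get_obs(): the state, without advancing time (a new reading comes with each control period).
- cams.snapshot(name): name is "scene" or "top" or "wrist"; returns a dict with "pixels" (400x640x3 uint8, red, green, blue), "fov_y" (degrees; the focal length in pixels is half the picture's height over the tangent of half this angle, whatever the lens; pixels are square), "cx", "cy" (the principal point, pixels), "R" (3x3) and "t" (3): a world point X has camera coordinates R X + t. Camera axes: x right, y down, z forward; pixel columns grow to the right and rows downward; lengths in m; the calibration is good to about 2 mm. A picture is of the moment at which its call begins. There is no depth.
- robot.close_job(): hands the job in, once; it reports no verdict.
Trained networks look in a picture, given as the dict that the camera call returned (one of the last four; its "shot" number tells which), for a name from the list of things; names that differ only in an ending like _2 or _b are one class to them, and where a whole thing is asked for, a point or a joint stands for the part that bears it (a point fixed in the world has none). Each returns a list of dicts, best first, with "p" (0 to 1); they miss things now and then, are a little off and sometimes report something else, mostly with a low value. They report only what shows in the picture. A call takes as long as a camera call. They do not tell look-alikes from the thing itself.
- models.find_in(picture, label): "position" ([x, y, z] in m, in world coordinates, good to about 4 mm: the middle of the surface that is visible of it).
- models.pinpoint(picture, label): "position" ([x, y, z] in m, in world coordinates, good to about 4 mm: a listed point, or the origin of a listed thing).
The state is a dict: "time": time; "joint_positions": joint angles; "qvel": joint speeds; "joint_torque": joint torques, N m; "tool_pos": TCP position; "ee_rot": TCP orientation; "wrist_force": force on the tool from outside, world axes, zero at the start; "wrist_torque": the same for the moment, N m; "width": finger opening in m.
Only numpy, scipy, OpenCV 4.12 (cv2) and the standard library are available. Lean on these libraries where they do the work, as an engineer would, in place of code of your own. Each camera call takes 0.05 s, during which the arm holds its last target. There are 200 camera calls.

TASK

By its orange post, slide the carriage with the lidded steel container fully home under the head of the blue lid press; only then press the red palm knob down 30 mm, so that the collar's rim stands at the green band on the stem and the plate bears on the lid, never pushing the knob well past the band. Keep holding it there: finish with the knob held down, not let go. The container stays seated on its carriage and everything else on the bench is left where it is.

Things in the scene. Friction and masses are not known exactly. Their poses are not given: they have to be found in the camera images.
- press: Fixed blue C-frame lid press, base 420 x 210 x 18 mm (its x -290 to +130). Origin on the bench under the plunger axis; +x is the direction the carriage slides in, towards the column (x 78 to 128), within about 20 degrees of the world's +y. Head overhangs at heights 134 to 172 mm, x -47 to +128, y +-40; collar on top, 40 mm across, top at 180 mm. Place and yaw vary.
- carriage (a joint): Travel of the carriage along the press's +x, m: 0 = right out, 0.11 = fully home at its stop, container centred under the plunger. Starts at 0. Friction about 3 N; it stays where it is left. Steel plate 128 x 184 mm, top 28 mm above the bench, with a tongue towards -x that carries the orange post.
- post_top (a point): Centre of the top of the upright orange post, a round bar 24 mm across, 112 mm tall, fixed to the carriage; top 140 mm above the bench. It lies 150 mm from the seat's centre towards the press's -x: at press x = -260 mm + carriage travel, y = 0. Free all round from 36 mm above the bench up; push it or pinch it from above.
- seat (a point): Centre of the carriage's seat, 28 mm above the bench, where the centre of the container's underside stands between 8 mm high lips (2 mm play). Its axes are those of the press.
- container: Steel food container with a flat blue clip lid, loose on the carriage, 108 mm along the slide x 176 mm across x 72 mm tall (about 0.6 kg); origin at the centre of its underside. Lid top at 100 mm above the bench.
- plunger (a joint): How far the red knob is pressed down, m: 0 = up (its spring returns it), 0.046 = mechanical bottom. The green band's lower edge reaches the collar's rim at 0.024, its upper edge at 0.036; wanted 0.030 is its middle. Takes 2 N to start, 6 N just before 0.018, 11 N from there on, as the plate meets the lid of a container at home; 14 N at 0.024, 17.5 N at 0.030, 21 N at 0.036.
- knob_top (a point): Centre of the flat top of the red mushroom knob (54 mm across, 24 mm tall, flat top 48 mm across, moves only straight down), on the plunger axis, 250 mm above the bench when up, 220 mm when pressed 30 mm.
- platen: Aluminium pressing plate 90 x 150 x 10 mm at the bottom of the plunger, on its own spring (about 300 N/m); origin at the centre of its underside, 118 mm above the bench when up, i.e. 18 mm above the lid.
- sanitizer: Bystander: white bottle with blue label, 60 mm across, 170 mm tall, beyond the press (its -y side); origin under its base.
- steel_cup: Bystander: steel cup, 70 mm across, 90 mm tall, beyond the press (its -y side); origin under its base.
- spare_lid: Bystander: flat blue lid 176 x 108 x 10 mm lying to the right of the press; origin at its underside centre.
- serving_spoon: Bystander: spoon 240 mm long with black handle, lying behind the press's column (its +x side); origin at its underside centre.
- salt_jar: Bystander: glass jar with white cap, 68 mm across, 90 mm tall, to the left; origin under its base.
- timer: Bystander: round white kitchen timer with orange dial, 68 mm across, 46 mm tall, to the left; origin under its base.
Mind the look-alikes: they are no part of the job. Leave any pink or turquoise look-alike of the container alone.

How it is judged:
On the way, in this order (a step that is already met when the one before it is completed fails the run):
1. the carriage is fully home (within 6 mm of its stop) while the knob is still up (value of joint carriage above 0.104 m and value of joint plunger below 0.006 m), for 0.2 s.
2. the knob is held 24 to 36 mm down, plate bearing on the lid (value of joint carriage above 0.104 m and value of joint plunger between 0.024 and 0.036 m and contact force between platen and container above 3 N), for 0.5 s.
At the end, for the whole second after the job is handed in: Still holding: the robot bears on the knob with more than 4 N, the knob is steady 24 to 36 mm down, the plate bears on the container's lid with more than 3 N, the carriage is within 6 mm of its home stop, and the container stands level on its seat, within 8 mm of its centre (all of step 2 and contact force between any of the fingers, the arm and plunger above 4 N and velocity of joint plunger between -0.01 and 0.01 m/s and horizontal distance between container and seat below 0.008 m and angle between container's own z axis and vertical below 0.1 rad); the arm keeps its last pose, push and grip.
It fails at once if the knob pressed more than 12 mm while the carriage is not home (10 mm or more short) (value of joint plunger above 0.012 m and value of joint carriage below 0.1 m).
It fails at once if the knob pressed beyond 41 mm (value of joint plunger above 0.041 m).
It fails at once if the container tipped by more than 0.3 rad (angle between container's own z axis and vertical above 0.3 rad).
It fails at once if a bystander (bottle, cup, spare lid, spoon, jar or timer) moved by more than 30 mm (distance of any of sanitizer, steel_cup, spare_lid, serving_spoon, salt_jar, timer from where it was at the start of the episode above 0.03 m).
It also fails if it takes over 42 s, if anything falls off the work surface, if the arm or the gripper's body presses on something with over 40 N, if the wrist force passes 120 N, or if a joint passes its speed limit or range.

## Working session

There is one attempt and no reset: what is moved stays moved. The work goes in short steps, Python scripts to look and compute and a tool call to move; the robot and the scene stay as the last step left them, time stands still between calls to the robot, and variables do not carry over. Pictures are saved under pics/ and viewed, about 8 in all and at most 12, crops included, and the job is handed in when it is done.

Besides the shell and the picture viewer there is one more tool, called after "Request:" in YAML: its name, and indented under it one key for each argument. step_arm: Moves the arm, as the interface text tells. Its arguments: {"type":"object","properties":{"series":{"type":"array","items":{"type":"array","items":{"type":"number"}}}},"required":["series"]}

```bash
mkdir -p pics
python3 - <<'E'
from bench import robot,cams,models
import cv2,numpy as np
print(robot.get_obs())
ims=[]
for n in("scene","top"):
    s=cams.snapshot(n)
    cv2.imwrite(f"pics/{n}1.png",s["pixels"][:,:,::-1])
    for l in("post_top","knob_top","seat","press","container","sanitizer","steel_cup"):
        for m in("pinpoint",):
            print(n,l,[(np.round(d["position"],4).tolist(),round(d["p"],2)) for d in getattr(models,m)(s,l)][:3])
E
```

```text
{'time': 0.0, 'joint_positions': array([-1.36207327e+00,  8.79450474e-02,  1.37225449e+00, -3.95340814e-05,
        1.68357929e+00, -1.03101133e-01]), 'qvel': array([ 2.83987154e-03,  1.05061598e-04, -9.45984562e-05, -6.15373232e-04,
        6.93071589e-04, -1.12565544e-03]), 'joint_torque': array([ 1.17679836e-03, -3.40188646e+01, -3.02425754e+01,  7.18235015e-02,
        3.29835364e-02, -1.51869281e-04]), 'tool_pos': array([ 0.16860519, -0.52294371,  0.20430949]), 'ee_rot': array([-3.13941404e+00, -1.85914079e-04,  3.11819585e-01]), 'wrist_force': array([-0.16891645,  0.09514572, -0.95095181]), 'wrist_torque': array([ 0.01729501, -0.04795686, -0.03324915]), 'width': 0.09364963665703897}
scene post_top [([0.4983, -0.2041, 0.136], 0.88)]
scene knob_top [([0.5042, 0.0555, 0.2491], 0.84)]
scene seat [([0.4779, 0.2527, -0.0013], 0.28)]
scene press [([0.5056, 0.0543, -0.0001], 0.91)]
scene container [([0.5032, -0.0524, 0.0304], 0.98), ([0.2506, -0.2867, -0.0002], 0.75), ([0.7426, 0.2822, 0.0013], 0.55)]
scene sanitizer [([0.7193, 0.0804, -0.0024], 0.87)]
scene steel_cup [([0.7258, -0.0689, 0.0013], 0.71)]
top post_top [([0.5005, -0.2004, 0.1393], 0.91)]
top knob_top [([0.5064, 0.0574, 0.2506], 0.69)]
top seat []
top press [([0.502, 0.0625, -0.0014], 0.74), ([0.4073, 0.3716, 0.0013], 0.3)]
top container [([0.7387, 0.2784, 0.0026], 0.87), ([0.2541, -0.2855, 0.001], 0.6), ([0.4985, -0.0507, 0.0345], 0.57)]
top sanitizer [([0.7158, 0.0842, 0.0003], 0.64), ([0.5223, 0.451, -0.0021], 0.38)]
top steel_cup [([0.7329, -0.0693, -0.0016], 0.75)]
```

View pics/scene1.png

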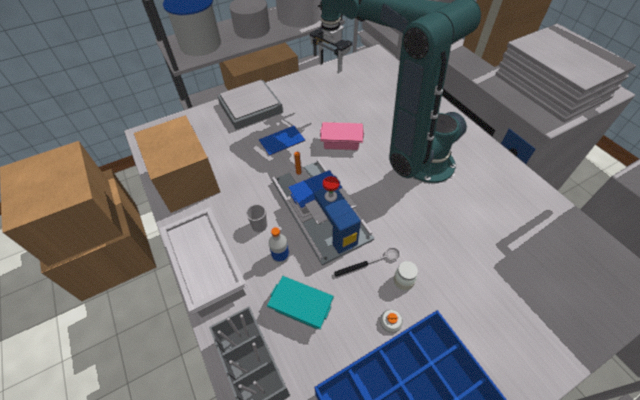

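View pics/top1.png

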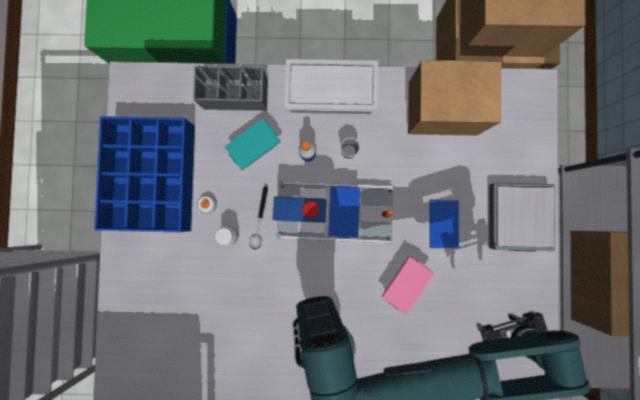

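Scene view: the blue-lidded container stands on the press carriage at about (303,190), with the orange post at (297,162) and the red knob at (331,184). The look-alikes are pink (342,135) and turquoise (300,302), plus the spare lid (282,140). Only the container on the carriage fits. I'll refine the post and knob by colour and confirm in one crop.

```bash
cat > h.py <<'E'
import numpy as np
def ray(s,u,v,z):
    f=s["pixels"].shape[0]/2/np.tan(np.radians(s["fov_y"])/2)
    R=np.array(s["R"]);c=-R.T@np.array(s["t"])
    d=R.T@np.array([(u-s["cx"])/f,(v-s["cy"])/f,1]);return c+d*(z-c[2])/d[2]
def pix(s,X):
    f=s["pixels"].shape[0]/2/np.tan(np.radians(s["fov_y"])/2)
    c=np.array(s["R"])@np.array(X)+np.array(s["t"]);return s["cx"]+f*c[0]/c[2],s["cy"]+f*c[1]/c[2]
E
python3 - <<'E'
from bench import robot,cams,models
from h import *
import cv2
out=[]
for n in("scene","top"):
    s=cams.snapshot(n);p=s["pixels"]
    hsv=cv2.cvtColor(p,cv2.COLOR_RGB2HSV)
    for l,X,zt in(("post",(0.4995,-.202,.139),.14),("knob",(.5055,.0565,.25),.25)):
        u,v=pix(s,X);H=hsv.astype(int)
        m=(H[...,1]>150)&(H[...,2]>80)&((H[...,0]<14) if l=="post" else ((H[...,0]<6)|(H[...,0]>172)))
        yy,xx=np.nonzero(m);k=np.hypot(xx-u,yy-v)<25;xx,yy=xx[k],yy[k]
        print(n,l,"pred",np.round((u,v),1),len(xx),"u",xx.min(),xx.max(),"v",yy.min(),yy.max(),"mean",xx.mean(),yy.mean(),"brightrows",np.round(ray(s,xx.mean(),yy.mean(),zt),4))
    print(n,[(l,[np.round(d["position"],4).tolist() for d in models.pinpoint(s,l)[:1]]) for l in("post_top","knob_top","press","container")])
    u,v=map(int,pix(s,(.5,-.07,.12)));out.append(cv2.resize(p[v-50:v+50,u-65:u+65],(390*2//2,300),interpolation=cv2.INTER_CUBIC))
cv2.imwrite("pics/crop.png",np.hstack(out)[:,:,::-1])
E
```

```text
scene post pred [296.5 153.2] 75 u 295 300 v 152 173 mean 297.37333333333333 163.02666666666667 brightrows [ 0.5198 -0.1556  0.14  ]
scene knob pred [330.4 181.4] 174 u 323 338 v 177 190 mean 330.4942528735632 183.2528735632184 brightrows [0.509  0.0631 0.25  ]
scene [('post_top', [[0.4997, -0.2031, 0.1375]]), ('knob_top', [[0.5068, 0.0579, 0.2505]]), ('press', [[0.5068, 0.0569, -0.0022]]), ('container', [[0.2513, -0.2874, 0.0012]])]
top post pred [388.6 212.7] 28 u 386 391 v 211 215 mean 388.5 213.0 brightrows [ 0.4983 -0.2014  0.14  ]
top knob pred [310.3 208.3] 206 u 303 318 v 201 217 mean 310.5242718446602 208.76699029126215 brightrows [0.5041 0.0558 0.25  ]
top [('post_top', [[0.4984, -0.2012, 0.1406]]), ('knob_top', [[0.5081, 0.0573, 0.2535]]), ('press', [[0.5051, 0.0575, 0.2494]]), ('container', [[0.2525, -0.2853, -0.0018]])]
```

View pics/crop.png

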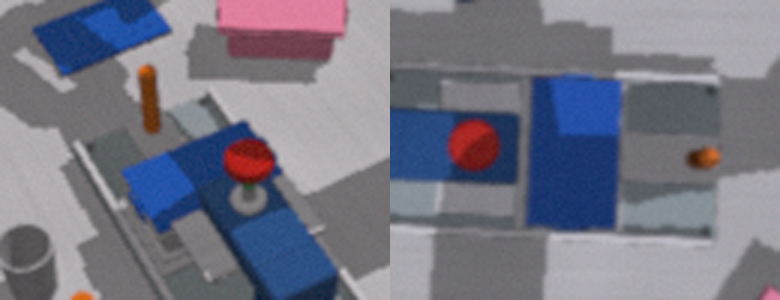

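The crop confirms it: the blue-lidded container on the carriage in line with the post and the red knob is the right one. The post is at (0.499,-0.202) and the knob at (0.506,0.057). They are 259 mm apart against 260 expected, and the slide runs 1.5° off +y. I'll move above the post with the jaws along the slide.

Request:
step_arm:
  series:
    - [1, 35, -17, 0, 3]
    - [1, 80, -40, 0, 6]
    - [1, 125, -62, 0, 10]
    - [1, 170, -84, 0, 14]
    - [1, 215, -107, 0, 19.4]
    - [1, 260, -129, 0, 19.4]
    - [1, 305, -151, 0, 19.4]
    - [1, 350, -174, 0, 19.4]
    - [1, 390, -194, 0, 19.4]
    - [1, 413, -205, 0, 19.4]
    - [1, 413, -205, 0, 19.4]
    - [1, 413, -205, 0, 19.4]
    - [1, 413, -205, 0, 19.4]

```text
time: 2.92
tool_pos: [0.4983, -0.2026, 0.2056]
ee_rot: [3.141, 0.0, -0.028]
wrist_force: [1.0, -1.0, 0.0]
width: 0.0936
```

Request:
step_arm:
  series:
    - [1, 0, 0, 35, 0]
    - [1, 0, 0, 70, 0]
    - [1, 0, 0, 105, 0]
    - [1, 0, 0, 105, 0]
    - [-1, 0, 0, 105, 0]
    - [-1, 0, 0, 105, 0]
    - [-1, 0, 0, 105, 0]
    - [-1, 0, 0, 105, 0]
    - [-1, 0, 0, 105, 0]
    - [-1, 0, 0, 105, 0]

```text
time: 4.18
tool_pos: [0.4989, -0.2016, 0.1005]
ee_rot: [3.142, -0.0, -0.027]
wrist_force: [-0.0, 0.2, 0.7]
width: 0.0374
```

Request:
step_arm:
  series:
    - [-1, 0, 0, 0, 0]
    - [-1, 0, 0, 0, 0]
    - [-1, 0, 0, 0, 0]
    - [-1, 0, 0, 0, 0]

```text
time: 4.68
tool_pos: [0.4989, -0.2022, 0.1004]
ee_rot: [3.141, 0.0, -0.027]
wrist_force: [-0.1, -2.8, -0.8]
width: 0.0235
```

The post is gripped at 23.5 mm. I'll slide it 108 mm along -tool y and then check.

Request:
step_arm:
  series:
    - [-1, 0, -8, 0, 0]
    - [-1, 0, -20, 0, 0]
    - [-1, 0, -32, 0, 0]
    - [-1, 0, -44, 0, 0]
    - [-1, 0, -56, 0, 0]
    - [-1, 0, -68, 0, 0]
    - [-1, 0, -80, 0, 0]
    - [-1, 0, -90, 0, 0]
    - [-1, 0, -98, 0, 0]
    - [-1, 0, -104, 0, 0]
    - [-1, 0, -108, 0, 0]
    - [-1, 0, -108, 0, 0]
    - [-1, 0, -108, 0, 0]

```text
time: 6.3
tool_pos: [0.5013, -0.0937, 0.1004]
ee_rot: [3.142, 0.001, -0.027]
wrist_force: [-4.5, -3.3, -0.2]
width: 0.0235
```

Request:
step_arm:
  series:
    - [-1, 0, -1, 0, 0]
    - [-1, 0, -2, 0, 0]
    - [-1, 0, -3, 0, 0]
    - [-1, 0, -3, 0, 0]
    - [-1, 0, -3, 0, 0]

```text
time: 6.92
tool_pos: [0.5013, -0.0938, 0.1004]
ee_rot: [3.136, 0.001, -0.029]
wrist_force: [-4.5, -11.6, -0.2]
width: 0.0235
```

The stop is reached: the force rose to 11.6 N with no motion. I'll open and lift clear.

Request:
step_arm:
  series:
    - [0.2, 0, 1, 0, 0]
    - [0.2, 0, 1, 0, 0]
    - [0.2, 0, 1, 0, 0]
    - [0.2, 0, 1, 0, 0]
    - [0.2, 0, 1, 0, 0]
    - [0.2, 0, 1, 0, 0]
    - [0.2, 0, 1, -30, 0]
    - [0.2, 0, 1, -75, 0]
    - [0.2, 0, 1, -120, 0]
    - [0.2, 0, 1, -165, 0]
    - [-1, 0, 1, -195, 0]
    - [-1, 0, 1, -195, 0]
    - [-1, 0, 1, -195, 0]
    - [-1, 0, 1, -195, 0]
    - [-1, 0, 1, -195, 0]
    - [-1, 0, 1, -195, 0]
    - [-1, 0, 1, -195, 0]

```text
time: 9.05
tool_pos: [0.5018, -0.0917, 0.2953]
ee_rot: [3.142, 0.0, -0.027]
wrist_force: [-0.2, -1.0, 0.2]
width: 0.0004
```

Run:
```python
from bench import robot,cams,models
from h import *
import cv2
out=[];print(robot.get_obs()["tool_pos"],robot.get_obs()["width"],robot.get_obs()["wrist_force"])
for n in("scene","top"):
    s=cams.snapshot(n);p=s["pixels"]
    print(n,[(l,[(np.round(d["position"],4).tolist(),round(d["p"],2)) for d in models.pinpoint(s,l)[:3]]) for l in("post_top","knob_top","container")])
    u,v=map(int,pix(s,(.5,-.03,.12)));out.append(cv2.resize(p[v-50:v+50,u-65:u+65],(390,300),interpolation=cv2.INTER_CUBIC))
cv2.imwrite("pics/home.png",np.hstack(out)[:,:,::-1])
```

```text
[ 0.50182822 -0.09171697  0.29527212] 0.00043808992679255835 [-0.23107259 -0.97646781  0.17524453]
scene [('post_top', [([0.4991, -0.0955, 0.1401], 0.95), ([0.5246, 0.4517, -0.0003], 0.62)]), ('knob_top', [([0.5029, 0.0582, 0.2473], 0.64)]), ('container', [([0.5044, 0.0574, 0.0305], 0.95), ([0.2528, -0.2862, 0.003], 0.79), ([0.7427, 0.2773, 0.0014], 0.66)])]
top [('post_top', []), ('knob_top', [([0.5071, 0.0552, 0.2497], 0.61)]), ('container', [([0.5026, 0.0579, 0.0302], 0.93), ([0.7409, 0.2752, -0.0], 0.9)])]
```

View pics/home.png

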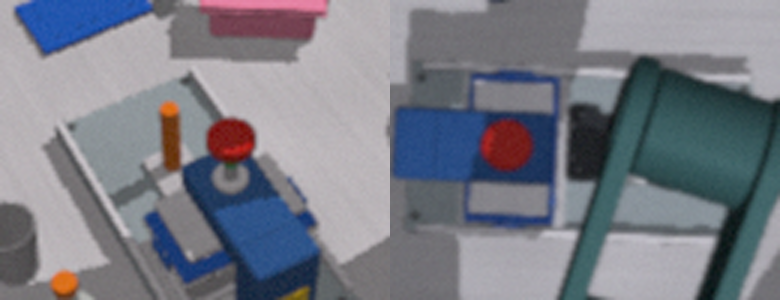

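Carriage home: post at (170,130) in the crop close to the head, container at (0.503,0.058) under the knob at (0.505,0.057), plate over its lid, knob up. Next, over the knob.

Request:
step_arm:
  series:
    - [-1, 0, -30, 0, 0]
    - [-1, 0, -70, 0, 0]
    - [-1, 0, -110, 0, 0]
    - [-1, 0, -148, 0, 0]
    - [-1, 0, -148, 0, 0]
    - [-1, 0, -148, 20, 0]
    - [-1, 0, -148, 36, 0]
    - [-1, 0, -148, 36, 0]
    - [-1, 0, -148, 36, 0]
    - [-1, 0, -148, 36, 0]

```text
time: 10.7
tool_pos: [0.5062, 0.056, 0.2604]
ee_rot: [3.142, -0.002, -0.027]
wrist_force: [-0.3, 0.5, 0.1]
width: 0.0006
```

Centred on the knob at z 0.260. I'll press to 0.228 gently and check force against depth.

Request:
step_arm:
  series:
    - [-1, 0, 0, 6, 0]
    - [-1, 0, 0, 12, 0]
    - [-1, 0, 0, 18, 0]
    - [-1, 0, 0, 24, 0]
    - [-1, 0, 0, 28, 0]
    - [-1, 0, 0, 32, 0]
    - [-1, 0, 0, 32, 0]
    - [-1, 0, 0, 32, 0]

```text
time: 11.7
tool_pos: [0.5062, 0.0562, 0.2304]
ee_rot: [3.141, -0.004, -0.027]
wrist_force: [-3.2, -0.8, 11.9]
width: 0.0004
```

Request:
step_arm:
  series:
    - [-1, 0, 0, 3, 0]
    - [-1, 0, 0, 6, 0]
    - [-1, 0, 0, 9, 0]
    - [-1, 0, 0, 11, 0]
    - [-1, 0, 0, 11, 0]
    - [-1, 0, 0, 11, 0]
    - [-1, 0, 0, 11, 0]

```text
time: 12.58
tool_pos: [0.5062, 0.0562, 0.2211]
ee_rot: [3.141, -0.005, -0.027]
wrist_force: [-4.9, -0.8, 16.1]
width: 0.0004
```

Request:
step_arm:
  series:
    - [-1, 0, 0, 1.5, 0]
    - [-1, 0, 0, 1.5, 0]
    - [-1, 0, 0, 1.5, 0]
    - [-1, 0, 0, 1.5, 0]
    - [-1, 0, 0, 1.5, 0]
    - [-1, 0, 0, 1.5, 0]

```text
time: 13.32
tool_pos: [0.5062, 0.0562, 0.2199]
ee_rot: [3.141, -0.005, -0.027]
wrist_force: [-5.5, -0.8, 17.3]
width: 0.0004
```

Run:
```python
from bench import robot,cams,models
from h import *
import cv2
s=cams.snapshot("scene");p=s["pixels"]
print([(l,[(np.round(d["position"],4).tolist(),round(d["p"],2)) for d in models.pinpoint(s,l)[:1]]) for l in("post_top","knob_top","container")])
u,v=map(int,pix(s,(.5,.03,.15)));cv2.imwrite("pics/press.png",cv2.resize(p[v-45:v+45,u-60:u+60],(800,600),interpolation=cv2.INTER_CUBIC)[:,:,::-1])
o=robot.get_obs();print(o["tool_pos"],o["wrist_force"],np.abs(o["qvel"]).max(),o["time"])
```

```text
[('post_top', [([0.5033, -0.0949, 0.1412], 0.66)]), ('knob_top', [([0.5034, 0.058, 0.2154], 0.64)]), ('container', [([0.2515, -0.2852, -0.0024], 0.86)])]
[0.50620327 0.05619175 0.21985498] [-5.76000433 -0.96148212 17.38032143] 0.0018039681085531487 13.525
```

View pics/press.png

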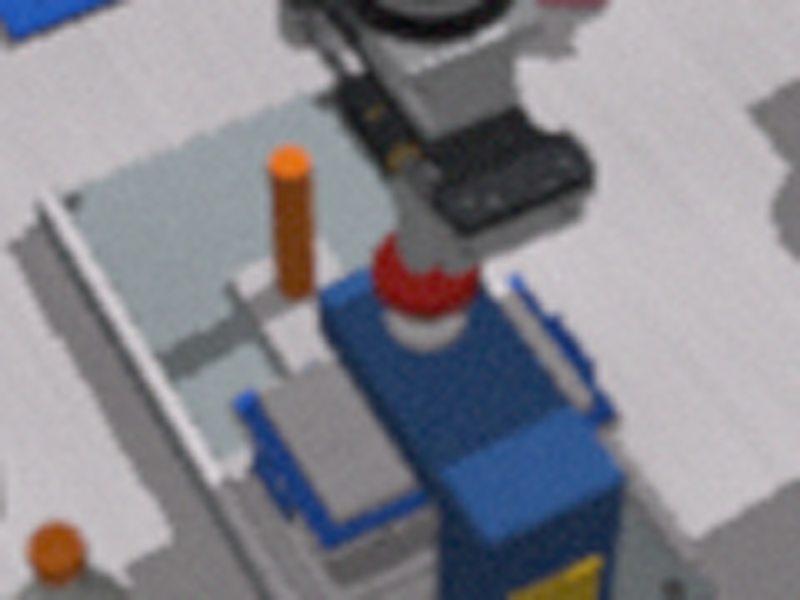

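The fingertips bear on the red knob (425,280), just above the collar (425,330), the plate rests on the lid (340,450), and the post hasn't moved. Depth is 30.1 mm at 17.4 N, and it is steady, so I'm handing in.

```bash
python3 -c "
from bench import robot
print(robot.close_job())
o=robot.get_obs();print(o['tool_pos'],o['wrist_force'],o['time'])"
```

```text
the job is handed in; nothing more can be done
None
the job is handed in; nothing more can be done
```

I slid the carriage fully home by its orange post, then pressed the red knob down 30 mm with the closed fingers. I handed the job in at about 13.5 s with the knob still held down; the hand-in gives no verdict.

- **Carriage:** it reached its stop after about 109 mm of travel. The force rose to 11.6 N with no further motion, and the knob was still up at that point.
- **Knob:** at the last check the fingertips were at z = 0.2199 m, so about 30.1 mm down. The force was 17.4 N against 17.5 N expected at 30 mm, and the arm was still.
- **Container:** the last picture shows the plate resting on the lid and the post still in its home position. Before the press, the container was within about 2 mm of the knob axis.

**Checks that disagreed or failed:**
- The network put the knob at z = 0.2154 m, about 4.5 mm lower than the fingertips. That is near its stated error, and the force reading supports the fingertip height.
- Its best match for the container in the last picture was the pink look-alike, so the final seating was judged by eye.
- The green band was hidden by the knob, so I couldn't check the collar's rim against it directly.
- I did not measure the bystanders again after the moves.

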